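# Tip a drained tube rack onto its feet, slide it home and gate it in

### The job

The washed white tube rack has been left standing on its long edge to drain at the mouth of its loading bay. Without gripping or lifting anything, push the rack over so that it stands on its base, then push it into the bay until it is fully home against the back stop, and then push the raised gate arm over and down until it lies level across the front of the rack. Leave the bottle, the vial and the beaker beside the bay where they stand.

Things in the scene. Friction and masses are not known exactly. Their poses are not given: they have to be found in the camera images.
- rack: Loose empty white tube rack, 105 x 200 x 62 mm (own x, y, z), about 0.3 kg. Origin: centre of its 105 x 200 underside; own z points to the face with the holes. At first it stands on a long side, 105 mm tall: own x up, own z level and out of the bay towards the robot, underside to the back stop. It is up to 8 mm off the bay's middle line and 0.06 rad askew.
- rack_mid (a point): Middle of the rack, 31 mm from its underside along own z. Its ends are closed walls; its top is a grid of cells too small for a finger; its long sides are open, with bars along own y at own z = 0-4, 30-34 and 58-62 mm. Pushed near its top edge towards the back stop it turns over the lower edge of its underside, past about 31 degrees falls onto its base, and its origin ends about 52 mm farther in.
- bay: Fixed loading bay on the bench: a grey tray plate 4 mm thick (own x -205 to +70, y -145 to +145 mm) with aluminium fences. Origin: on the bench under the centre of the rack when fully home; +x points into the bay, roughly away from the robot, z up. Rack path: open tray, then slippery white cheeks 34 mm high, inner faces at y = +-106 mm from x = +24 on, flared to +-126 mm at x = -23.
- bay_home (a point): Point on top of the tray, 4 mm above the bench, where the centre of the rack's underside must come; axes as the bay's. The back stop's two rubber buffers end at x = +52.5 mm, y = +-75 mm from it, 29 mm above the tray. At the start the rack's origin is 118 to 126 mm in front of this point.
- gate (a joint): Angle of the gate arm: 0 = level across the bay's front (its stop), 1.57 = straight up, 2.3 = leaning far out to the bay's -y side; starts at 1.8 to 2.2. It turns in the bay's y-z plane. The hinge is stiff: the arm stays wherever it is left, so push it all the way down (1 to 2 N at 100 mm from the hinge).
- gate_hinge (a point): Hinge of the gate arm (axis along the bay's x), 62 mm above the bench at bay x = -62.5, y = -135 mm, on a post 34 x 26 mm and 73 mm high. The arm is a steel bar 10 mm wide (bay x), 14 mm deep, centred on the hinge. Lowered, its rear face is 5 mm in front of a rack that is home, its top 69 mm above the bench (rack: 66 mm); a rack that is not home blocks it.
- gate_end (a point): Free end of the gate arm, 165 mm from the hinge; the last 45 mm is a red grip 15 mm wide and 20 mm deep.
- dropper_bottle: Loose amber dropping bottle, 44 mm across, 88 mm tall, near the bay's -y side; origin at the centre of its underside. Leave alone.
- beaker: Loose small clear plastic beaker, 49 mm across, 60 mm tall, at the bay's +y side; origin at the centre of its underside. Leave alone.
- clear_vial: Loose clear vial with a blue cap, 24 mm across, 44 mm tall, at the bay's +y side; origin at the centre of its underside. Leave alone.

How it is judged:
By the outcome, as a careful person would: the job done as asked, in the order asked, and still so for the second after the job is handed in, with the robot touching nothing.
It also fails if it takes over 72 s, if anything falls off the work surface, if the arm or the gripper's body presses on something with over 40 N, if the wrist force passes 120 N, or if a joint passes its speed limit or range.

### The arm

A 6-joint arm with a two-finger parallel gripper is mounted at the origin on a cart in front of the work surface, level with it; the furniture and walls round the work are solid. World frame = base frame: x ahead of the robot, y to its left, z up, the work surface at z = 0. Lengths are in mm, angles in rad, forces in N, time in s.
With the tool pointing down it reaches from about 300 to 775 mm from the base axis. Payload 14.6 kg.
Tool frame: the origin (TCP) lies at the very end of the fingers, on their centre line; the grasp point (between the pads) lies 19 mm behind it; z points along the fingers, y is the line along which they close (so a half turn about z gives the same grasp; the last joint's range is limited). The gripper opens to 94 mm and grips with 3 to 60 N. Pads are 16 mm wide; open, the fingers measure 119 mm over their backs; the gripper's body (75 mm by 177 mm) begins 78 mm behind the grasp point.
Start: joints at [1.169, 0.3, 1.521, -0, 1.321, -0.067], TCP at [180.716, 519.452, 205.446] pointing down, gripper open.
Joint ranges: [-3.03, 3.03], [-0.79, 2.21], [0.23, 2.52], [-1.04, 4.18], [0, 3.07], [-2.55, 2.55]. Speed limits (rad/s): [2.22, 2.22, 2.57, 3.14, 3.14, 3.14].

### API

Orientations are given as [roll, pitch, yaw] about the fixed x, y, z axes, in that order (R = Rz(yaw) Ry(pitch) Rx(roll)).
In Python, from cell import manip, camera, get_calibration gives the robot as it stands. The module is installed in compiled form; this text tells all that it offers.
- The arm moves only by the tool jog_arm, never from a script. Its argument "plan" is one flat list of numbers, 6 for each row, row after row: the shift along the world's x, y, z in m, then the turn, a rotation vector about the world's x, y, z in degrees. A call has 1 to 20 rows; each row is the pose to reach, as a shift and turn from the pose commanded when the call began; what a row does not reach only later rows make up. A row lasts 1/10 s, in which the tool goes at most 50 mm and 8.59 degrees, less where a joint would pass 70% of its speed; a pose out of reach is approached as far as the arm can. A call with a gripper value outside its range is refused whole. "claw" is the finger opening in m, from 0 to 0.094, set as the call begins (left out, the last holds). The fingers move at their own pace and stop on an object; "force" is the grip in N (left out, the last holds). Time passes only in rows, so rows that repeat a pose let the fingers close. It gives the time, the measured TCP pose, the force, the opening and the grip force at its end, in the units of the state.
- manip.read_state(): the state, without advancing time (a new reading comes with each control period).
- camera(name): name is "scene" or "top" or "wrist"; returns (picture, depth): 420x560x3 uint8, red, green, blue; 420x560 float32, mm along the optical axis (not along the pixel's ray), 0 where there is no reading.
- get_calibration(name): a dict with "fx", "fy", "cx", "cy" (pixels), "origin" and "attitude" of the camera in the world. Camera axes: x right, y down, z forward; pixel columns grow to the right and rows downward; lengths in mm; the calibration is good to about 2 mm. The wrist camera is an equidistant fisheye: a pixel r from the principal point sees the ray r / f radians off the axis. A picture is of the moment at which its call begins: read the wrist's pose just before it. get_calibration takes no time and is no camera call; for the wrist camera it gives the pose at the moment of the call.
- manip.sign_off(): hands the job in; it is judged then, once.
The state is a dict: "clock": time; "joints": joint angles; "qd": joint speeds; "effort": joint torques, N m; "eef_pos": TCP position; "eef_rot": TCP orientation; "wrist_force": force on the tool from outside, world axes, zero at the start; "moment": the same for the moment, N m; "finger_gap": finger opening in mm; "finger_force": force on a finger pad.
Only numpy, scipy, OpenCV 4.12 (cv2) and the standard library are available. Lean on these libraries where they do the work, as an engineer would, in place of code of your own. Each camera call takes 0.05 s, during which the arm holds its last target. There are 200 camera calls.

## Working session

There is one attempt and no reset: what is moved stays moved. The work goes in short steps, Python scripts to look and compute and a tool call to move; the robot and the scene stay as the last step left them, time stands still between calls to the robot, and variables do not carry over. Pictures are saved under pics/ and viewed, at most 10 in all, crops included, and the job is handed in when it is done.

Besides the shell and the picture viewer there is one more tool, called after "Emit:" as name(argument=value, ...) on one line, values as JSON. jog_arm: Moves the arm, as the interface text tells. Its arguments: {"type":"object","properties":{"plan":{"type":"array"},"claw":{"type":"number"},"force":{"type":"number"}},"required":["plan"]}

```bash
mkdir -p pics
cat > h.py <<'E'
import numpy as np, cv2
from cell import manip, camera, get_calibration
from scipy.spatial.transform import Rotation as R
def snap(n,name):
    c=get_calibration(n); p,d=camera(n); cv2.imwrite(f'pics/{name}.png',p[:,:,::-1]); np.savez(f'{name}.npz',p=p,d=d,o=np.array(c['origin']),A=np.array(c['attitude']),k=[c['fx'],c['fy'],c['cx'],c['cy']]); return c
def cloud(name):
    z=np.load(name+'.npz'); d=z['d']; fx,fy,cx,cy=z['k']; v,u=np.mgrid[:420,:560]
    A=z['A']; A=A if A.shape==(3,3) else R.from_euler('xyz',A).as_matrix()
    P=np.stack([(u-cx)/fx*d,(v-cy)/fy*d,d],-1)@A.T+z['o']; P[d==0]=np.nan
    return P,z['p']
E
python3 - <<'E'
from h import *
print(snap('top','top0'));print(snap('scene','scene0'))
print(manip.read_state())
a=cv2.imread('pics/top0.png');cv2.imwrite('pics/t0.png',cv2.resize(a,(800,600)))
a=cv2.imread('pics/scene0.png');cv2.imwrite('pics/s0.png',cv2.resize(a,(800,600)))
E
```

```text
{'fx': 480.75455675752653, 'fy': 480.75455675752653, 'cx': 276.8181509199806, 'cy': 210.99691629904808, 'origin': array([385.13961732, 159.69034987, 886.06284251]), 'attitude': array([-2.95110001e+00,  2.02108354e-03, -1.59460792e+00])}
{'fx': 389.3917006018692, 'fy': 389.3917006018692, 'cx': 275.7860494113603, 'cy': 211.3290099751049, 'origin': array([ 297.2689539 , -330.94204892,  688.01369133]), 'attitude': array([-2.38409624e+00,  2.10726499e-03, -5.06799623e-01])}
{'clock': 0.1, 'joints': array([ 1.16939122e+00,  3.00387037e-01,  1.52150669e+00,  1.34880486e-05,
        1.32068473e+00, -6.66192603e-02]), 'qd': array([-9.86434364e-05,  1.54865552e-04, -2.17580556e-03, -1.38420431e-04,
        4.42308994e-04,  1.65055125e-03]), 'effort': array([ 1.88932463e-03, -5.32643294e+01, -3.53286302e+01,  7.09795696e-02,
        2.35811033e-02, -5.70783664e-05]), 'eef_pos': array([180.63266954, 519.25245139, 204.96390523]), 'eef_rot': array([-3.14060991e+00, -7.86611022e-05,  2.80680342e+00]), 'wrist_force': array([ 0.45459982, -0.01530067, -0.15826772]), 'moment': array([ 0.01309796,  0.01407408, -0.04353415]), 'finger_force': 0.0, 'finger_gap': 93.71408946153286}
```

View pics/t0.png

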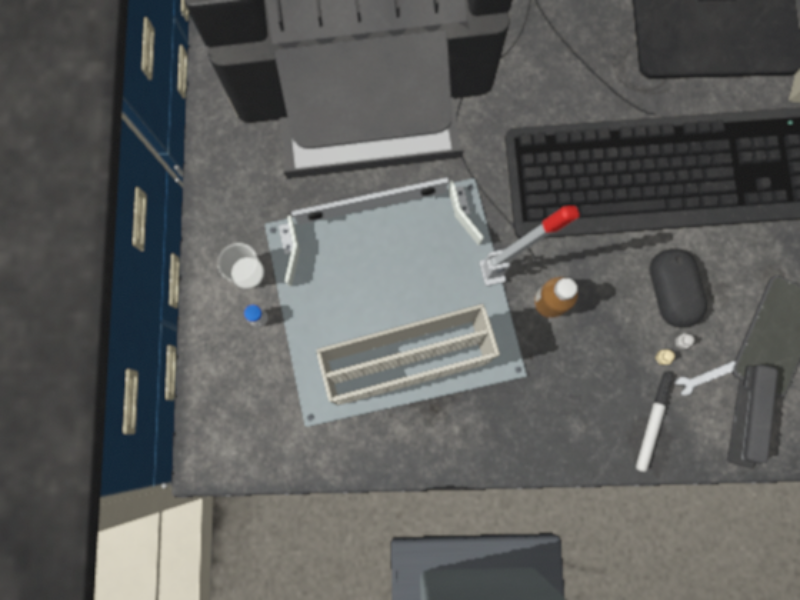

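View pics/s0.png

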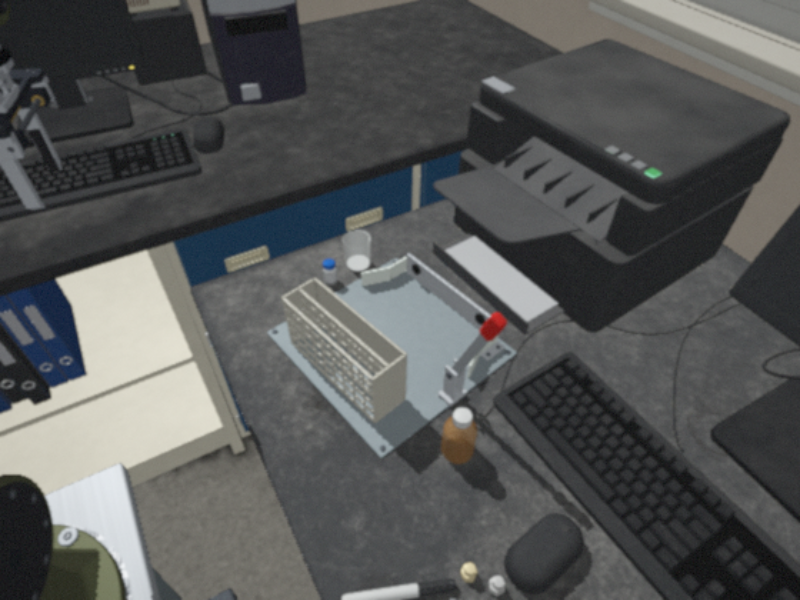

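The pictures show the tray, with corners in the top view (800 px scale) at (307,425), (526,375), (475,178) and (266,224). The rack's top outline is (318,350), (485,307), (498,355) and (331,402). The gate's red tip is at (565,216), the bottle at (560,293), the vial at (254,314) and the beaker at (243,265).

```bash
cat >> h.py <<'E'
def pix(name,u,v,z):
    f=np.load(name+'.npz'); fx,fy,cx,cy=f['k']; A=R.from_euler('xyz',f['A']).as_matrix()
    r=A@np.array([(u-cx)/fx,(v-cy)/fy,1]); return f['o']+r*(z-f['o'][2])/r[2]
def fit(src,dst):
    s=np.array(src,float);t=np.array(dst,float)[:,:2];S=s-s.mean(0);T=t-t.mean(0)
    a=np.arctan2((S[:,0]*T[:,1]-S[:,1]*T[:,0]).sum(),(S*T).sum());M=np.array([[np.cos(a),-np.sin(a)],[np.sin(a),np.cos(a)]])
    o=t.mean(0)-M@s.mean(0);return o,a,(t-(s@M.T+o))
E
python3 - <<'E'
from h import *
q=lambda u,v,z:pix('top0',u*.7,v*.7,z)
o,a,r=fit([(-205,145),(-205,-145),(70,-145),(70,145)],[q(*p,4) for p in [(307,425),(526,375),(475,178),(266,224)]])
print('bay',o,a,r.round(1))
M=np.array([[np.cos(a),-np.sin(a)],[np.sin(a),np.cos(a)]]); tb=lambda P:(np.asarray(P)[...,:2]-o)@M
ro,ra,r=fit([(31,100),(31,-100),(-31,-100),(-31,100)],[q(*p,109) for p in [(318,350),(485,307),(498,355),(331,402)]])
print('rack mid bay',tb(ro),ro,'ang rel',ra-a,r.round(1))
P,_=cloud('top0')
B=np.dstack([tb(P),P[...,2]])
for n,(u,v) in dict(tip=(565,216),tip2=(575,213),armmid=(520,248),bottle=(566,289),vial=(254,312),beaker=(243,270),prt=(370,90),prt2=(370,130),prtwhite=(370,150),stop=(370,195),racktop=(410,355)).items(): print(n,B[int(v*.7),int(u*.7)].round(0),P[int(v*.7),int(u*.7)].round(0))
# rack top points
m=(P[...,2]>98)&(P[...,2]<118)&(B[...,0]<-40)&(abs(B[...,1])<130)
print(m.sum(),cv2.minAreaRect(B[m][:,:2].astype('f4')),P[m][:,2].mean())
for z in (60,100,150,200,250):
  m=(P[...,2]>z)&(B[...,0]>40)&(abs(B[...,1])<140); print(z,B[m][:,0].min() if m.any() else None)
Q,_=cloud('scene0');Bs=np.dstack([tb(Q),Q[...,2]])
for z in (60,100,150,200,250):
  m=(Q[...,2]>z)&(Bs[...,0]>56)&(abs(Bs[...,1])<140); print(z,np.nanmin(Bs[m][:,0]) if m.any() else None)
red=(_[...,0]>150)&(_[...,1]<60); print('red',Bs[red].mean(0),Bs[red].min(0),Bs[red].max(0))
E
```

```text
bay [626.58858203 173.22621043] 0.20018378090790642 [[ 2.  -1.5]
 [ 0.7  2.2]
 [-1.2  0.6]
 [-1.5 -1.2]]
rack mid bay [-154.53814364    1.9004036 ] [474.75866325 144.35883897] ang rel 0.03850000172454837 [[-0.4 -1.8]
 [-2.6  0.4]
 [ 2.   3. ]
 [ 1.  -1.5]]
tip [ -65. -180.  216.] [599. -16. 216.]
tip2 [ -64. -191.  215.] [602. -26. 215.]
armmid [ -65. -150.  121.] [593.  13. 121.]
bottle [-119. -198.   89.] [550. -45.  89.]
vial [-53. 176.  44.] [539. 335.  44.]
beaker [ 13. 186.   2.] [603. 358.   2.]
prt [131. -19. 188.] [759. 180. 188.]
prt2 [ 79.  -8. 197.] [706. 181. 197.]
prtwhite [132. -13.  22.] [759. 187.  22.]
stop [63.  1. 46.] [688. 187.  46.]
racktop [-154.   -0.   87.] [476. 142.  87.]
1195 ((-150.9766082763672, 3.5001220703125), (62.636375427246094, 199.82763671875), 2.5835890769958496) 107.3140928570167
60 60.974801412392
100 60.974801412392
150 60.974801412392
200 61.859083799010925
250 None
60 59.03396184858555
100 59.03396184858555
150 59.03396184858555
200 59.03396184858555
250 215.63768572578573
red [nan nan nan] [nan nan nan] [nan nan nan]
```

Emit:
jog_arm(plan=[0.05,-0.086,0,0,0,7,0.1,-0.172,0,0,0,14,0.14,-0.24,0,0,0,20,0.18,-0.31,0,0,0,26,0.21,-0.365,0,0,0,30.6,0.225,-0.389,0,0,0,30.6,0.225,-0.389,0,0,0,30.6,0.225,-0.389,-0.03,0,0,30.6,0.225,-0.389,-0.07,0,0,30.6,0.225,-0.389,-0.107,0,0,30.6,0.225,-0.389,-0.107,0,0,30.6,0.225,-0.389,-0.107,0,0,30.6], claw=0.094)

```text
clock: 1.3
eef_pos: [405.2, 130.4, 98.1]
eef_rot: [3.142, -0.003, -2.943]
wrist_force: [0.1, 0.5, -0.4]
finger_gap: 93.5
finger_force: 0.0
```

Emit:
jog_arm(plan=[0.0098,0.002,0,0,0,0,0.0196,0.004,0,0,0,0,0.0274,0.0056,0,0,0,0,0.0314,0.0064,0,0,0,0,0.0353,0.0072,0,0,0,0,0.0392,0.008,0,0,0,0,0.0441,0.009,0,0,0,0,0.049,0.01,0,0,0,0,0.0539,0.0109,0,0,0,0,0.0588,0.0119,0,0,0,0,0.0637,0.0129,0,0,0,0,0.0686,0.0139,0,0,0,0,0.0735,0.0149,0,0,0,0,0.0784,0.0159,0,0,0,0,0.0823,0.0167,0,0,0,0,0.0862,0.0175,0,0,0,0,0.0862,0.0175,0,0,0,0,0.0862,0.0175,0,0,0,0,0.0862,0.0175,0,0,0,0,0.0862,0.0175,0,0,0,0])

```text
clock: 3.3
eef_pos: [491.8, 147.9, 98.5]
eef_rot: [3.142, -0.0, -2.942]
wrist_force: [-0.1, -0.3, 0.5]
finger_gap: 93.8
finger_force: 0.0
```

Run:
```python
from h import *
snap('scene','s1')
```

```text
(no output)
```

View pics/s1.png

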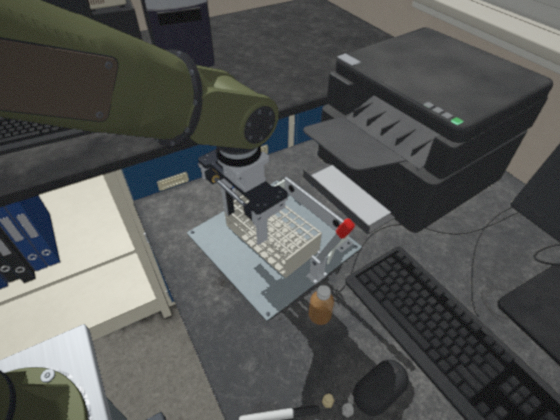

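The rack, at about (275,235), has fallen onto its base with its holes up. Next I back off and measure its pose.

Emit:
jog_arm(plan=[-0.025,-0.005,0,0,0,0,-0.049,-0.01,0,0,0,0,-0.049,-0.01,0,0,0,0])

```text
clock: 3.65
eef_pos: [441.0, 137.6, 98.4]
eef_rot: [-3.142, -0.001, -2.942]
wrist_force: [-0.1, 1.1, 0.4]
finger_gap: 94.1
finger_force: 0.0
```

```bash
cat >> h.py <<'E'
o=np.array([626.6,173.2]);a=.2002
M=np.array([[np.cos(a),-np.sin(a)],[np.sin(a),np.cos(a)]]); tb=lambda P:(np.asarray(P)[...,:2]-o)@M
E
python3 - <<'E'
from h import *
for n in('top','scene'):
  snap(n,n+'2'); P,p=cloud(n+'2'); B=np.dstack([tb(P),P[...,2]])
  m=(B[...,2]>58)&(B[...,2]<74)&(abs(B[...,1])<118)&(B[...,0]<48)&(B[...,0]>-135)&(p.min(-1)>90)
  print(n,m.sum(),cv2.minAreaRect(B[m][:,:2].astype('f4')),np.percentile(B[m],[1,99],axis=0).round(1))
print(manip.read_state()['eef_pos'],tb(manip.read_state()['eef_pos']))
E
```

```text
top 1832 ((-64.19325256347656, 7.390007019042969), (104.36261749267578, 200.98312377929688), 3.560077667236328) [[-119.7  -91.4   60.3]
 [ -11.2  107.1   68.4]]
scene 1167 ((-66.496826171875, 7.521446228027344), (105.25750732421875, 201.49850463867188), 2.3423056602478027) [[-117.2  -93.4   58.9]
 [ -12.1  107.1   68.9]]
[443.27886558 138.0396228   98.88330729] [-186.65180958    1.99810694]
```

View pics/top2.png

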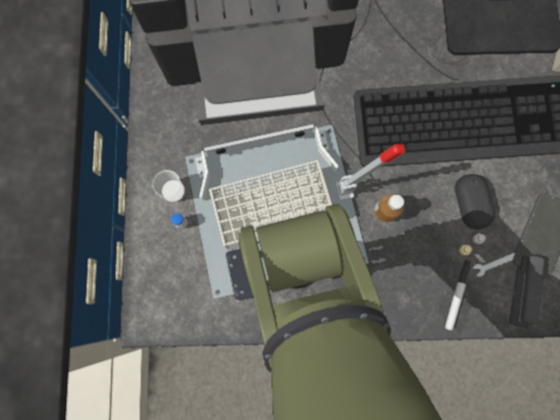

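The rack lies flat at bay (-65, +7), turned about 3°, with the cheeks ahead of it. I'll lower the open fingers to z=22 and push it in, drifting slightly towards -y.

Emit:
jog_arm(plan=[0,0,-0.04,0,0,0,0,0,-0.076,0,0,0,0,0,-0.076,0,0,0,0.0147,0.003,-0.076,0,0,0,0.0294,0.006,-0.076,0,0,0,0.0412,0.0084,-0.076,0,0,0,0.049,0.01,-0.076,0,0,0,0.0549,0.0112,-0.076,0,0,0,0.0598,0.0121,-0.076,0,0,0,0.0649,0.0122,-0.076,0,0,0,0.07,0.0122,-0.076,0,0,0,0.0751,0.0122,-0.076,0,0,0,0.0802,0.0122,-0.076,0,0,0,0.0853,0.0122,-0.076,0,0,0,0.0904,0.0122,-0.076,0,0,0,0.0953,0.0132,-0.076,0,0,0,0.1002,0.0142,-0.076,0,0,0,0.1041,0.015,-0.076,0,0,0,0.108,0.0158,-0.076,0,0,0,0.111,0.0164,-0.076,0,0,0])

```text
clock: 5.75
eef_pos: [554.2, 154.2, 22.5]
eef_rot: [-3.141, -0.0, -2.942]
wrist_force: [-5.5, -2.3, 5.6]
finger_gap: 94.1
finger_force: 2.9
```

```bash
cat > m.py <<'E'
from h import *
import sys
t=sys.argv[1]
for n in('top','scene'):
  snap(n,n+t); P,p=cloud(n+t); B=np.dstack([tb(P),P[...,2]])
  m=(B[...,2]>58)&(B[...,2]<74)&(abs(B[...,1])<118)&(B[...,0]<55)&(B[...,0]>-135)&(p.min(-1)>90)
  print(n,m.sum(),cv2.minAreaRect(B[m][:,:2].astype('f4')),np.percentile(B[m],[1,99],axis=0).round(1))
s=manip.read_state();print(s['clock'],s['eef_pos'],tb(s['eef_pos']),s['wrist_force']@np.array([.98,.199,0]),s['wrist_force'])
E
python3 m.py 3
```

```text
top 325 ((-12.84262466430664, 66.50140380859375), (105.11486053466797, 65.62289428710938), 0.14075426757335663) [[-64.4  33.9  59.5]
 [ 38.7  99.2  68.5]]
scene 687 ((-23.311534881591797, -1.7888107299804688), (125.25067901611328, 197.703125), 0.06454569846391678) [[ -84.7 -100.2   58.9]
 [  38.5   66.6   71.1]]
5.85 [554.48263381 154.29002812  22.39708967] [-74.43749136  -4.19063513] -0.02422045783531976 [ 0.12077543 -0.71648434  1.25554033]
```

Emit:
jog_arm(plan=[0.0029,0.0006,0,0,0,0,0.0059,0.0012,0,0,0,0,0.0078,0.0016,0,0,0,0,0.0098,0.002,0,0,0,0,0.0118,0.0024,0,0,0,0,0.0127,0.0026,0,0,0,0,0.0127,0.0026,0,0,0,0])

```text
clock: 6.55
eef_pos: [566.9, 157.0, 22.4]
eef_rot: [-3.142, 0.0, -2.942]
wrist_force: [-0.3, -0.1, 0.1]
finger_gap: 93.7
finger_force: 0.3
```

Emit:
jog_arm(plan=[0.001,0.0002,0,0,0,0,0.002,0.0004,0,0,0,0,0.002,0.0004,0,0,0,0])

```text
clock: 6.85
eef_pos: [568.7, 157.4, 22.4]
eef_rot: [3.142, 0.0, -2.942]
wrist_force: [-1.2, -0.2, -0.8]
finger_gap: 94.0
finger_force: 0.5
```

Emit:
jog_arm(plan=[0.001,0.0002,0,0,0,0,0.0015,0.0003,0,0,0,0,0.0015,0.0003,0,0,0,0])

```text
clock: 7.15
eef_pos: [569.0, 157.4, 22.4]
eef_rot: [-3.141, -0.003, -2.942]
wrist_force: [-11.5, -3.9, 6.1]
finger_gap: 94.0
finger_force: 6.1
```

Emit:
jog_arm(plan=[0.001,0.0002,0,0,0,0,0.001,0.0002,0,0,0,0,0.001,0.0002,0,0,0,0])

```text
clock: 7.45
eef_pos: [569.1, 157.4, 22.4]
eef_rot: [-3.141, -0.005, -2.942]
wrist_force: [-20.4, -5.6, 11.8]
finger_gap: 93.8
finger_force: 10.5
```

```bash
python3 m.py 4
```

```text
top 318 ((2.008544921875, 66.76468658447266), (65.7074203491211, 105.63386535644531), 89.84618377685547) [[-49.2  34.2  59.6]
 [ 54.2  99.5  68.4]]
scene 694 ((-7.955238342285156, -1.387908935546875), (198.717529296875, 125.35868835449219), 89.89442443847656) [[ -69.9 -100.2   58.5]
 [  53.2   83.4   72.7]]
7.55 [569.06542948 157.4287367   22.38316882] [-59.52178007  -4.01462916] -21.94945813029417 [-21.30154775  -5.39669014  11.24989355]
```

The rack is home: forward motion stopped at 20 N, and it measures square in the images. Next I retract, close the fingers and go to the outer side of the gate arm.

Emit:
jog_arm(plan=[-0.012,-0.0024,0,0,0,0,-0.0343,-0.007,0,0,0,0,-0.0343,-0.007,0.04,0,0,0,-0.0343,-0.007,0.085,0,0,0,-0.0343,-0.007,0.13,0,0,0,-0.0343,-0.007,0.175,0,0,0,-0.0343,-0.007,0.22,0,0,0,-0.0343,-0.007,0.238,0,0,0,-0.0343,-0.007,0.238,0,0,0,-0.019,-0.053,0.238,0,0,0,-0.004,-0.098,0.238,0,0,0,0.011,-0.143,0.238,0,0,0,0.026,-0.188,0.238,0,0,0,0.0396,-0.2277,0.238,0,0,0,0.0396,-0.2277,0.238,0,0,0,0.0396,-0.2277,0.238,0,0,0], claw=0)

```text
clock: 9.15
eef_pos: [610.5, -70.4, 258.6]
eef_rot: [3.141, -0.002, -2.944]
wrist_force: [0.0, 0.7, 0.3]
finger_gap: 1.0
finger_force: 0.0
```

```bash
python3 - <<'E'
from h import *
snap('top','top5'); snap('scene','scene5')
s=manip.read_state();print(s['clock'],s['eef_pos'],tb(s['eef_pos']),s['wrist_force'],s['finger_gap'],s['joints'])
for n in('top5','scene5'):
  P,p=cloud(n);B=np.dstack([tb(P),P[...,2]]);q=p.astype(int)
  m=(q[...,0]>120)&(q[...,1]<70)&(q[...,2]<70)&(P[...,2]>120); print(m.sum(),np.nanmean(B[m],0),np.nanmin(B[m],0),np.nanmax(B[m],0))
E
python3 m.py 6
```

```text
9.25 [610.46681507 -68.93710087 259.62882156] [ -63.96363092 -234.09252272] [-0.66066663  0.06973665  0.42917414] 0.6550365595828648 [-1.72138476e-01  4.15363882e-01  1.24116112e+00  1.79342374e-04
  1.48608827e+00 -1.94300886e+00]
246 [ -62.76701785 -177.94987101  205.84958363] [ -68.96892749 -195.41340125  168.61547302] [ -54.44439861 -165.78182411  219.88697658]
180 [ -66.06586075 -183.58180485  207.40328154] [ -70.43074244 -195.47849437  183.08908893] [ -55.1158266  -168.17288767  221.28539901]
top 2138 ((2.2685203552246094, -0.6502685546875), (105.16536712646484, 200.22848510742188), 0.007855961099267006) [[-49.9 -99.6  60.5]
 [ 53.9  98.7  68.3]]
scene 1431 ((1.0902824401855469, 0.6315078735351562), (202.46499633789062, 106.140625), 89.9072265625) [[-51.1 -99.8  58.8]
 [ 52.9  99.5  69. ]]
9.35 [610.56583767 -68.66960107 260.29286284] [ -63.81338967 -233.8500579 ] 0.19827986277490214 [ 0.14282154  0.29303894 -0.18280412]
```

View pics/scene5.png

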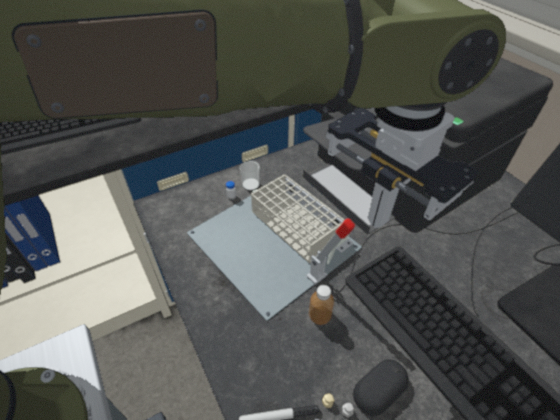

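The rack is home and square at about (300,220). The gate arm still leans out at (345,228), and the closed fingers are beyond it. I'll lower them and push the arm over.

Emit:
jog_arm(plan=[0,0,-0.05,0,0,0,0,0,-0.1,0,0,0,0,0,-0.105,0,0,0,-0.002,0.0098,-0.105,0,0,0,-0.0044,0.0216,-0.105,0,0,0,-0.006,0.0294,-0.105,0,0,0,-0.008,0.0392,-0.105,0,0,0,-0.01,0.049,-0.105,0,0,0,-0.0119,0.0588,-0.105,0,0,0,-0.0139,0.0686,-0.105,0,0,0,-0.0155,0.0764,-0.105,0,0,0,-0.0183,0.0902,-0.104,0,0,0,-0.0211,0.1039,-0.1025,0,0,0,-0.0237,0.1166,-0.105,0,0,0,-0.0262,0.1289,-0.108,0,0,0,-0.0288,0.1416,-0.113,0,0,0,-0.0312,0.1539,-0.119,0,0,0,-0.0312,0.1539,-0.119,0,0,0])

```text
clock: 11.15
eef_pos: [578.8, 85.7, 140.3]
eef_rot: [3.141, -0.002, -2.941]
wrist_force: [0.3, 0.1, 0.9]
finger_gap: 0.5
finger_force: 0.0
```

```bash
cat > g.py <<'E'
from h import *
import sys
t=sys.argv[1];snap('top','top'+t); snap('scene','scene'+t)
s=manip.read_state();print(s['clock'],s['eef_pos'],tb(s['eef_pos']),s['wrist_force'])
for n in('top'+t,'scene'+t):
  P,p=cloud(n);B=np.dstack([tb(P),P[...,2]]);q=p.astype(int)
  m=(q[...,0]>120)&(q[...,1]<70)&(q[...,2]<70)&(P[...,2]>40)
  if m.sum():print(m.sum(),np.nanmean(B[m],0),np.nanmin(B[m],0),np.nanmax(B[m],0))
E
python3 g.py 7
```

```text
11.25 [579.43404541  84.30873976 141.26674627] [-63.9012914  -77.73614588] [0.22852841 0.24232635 0.10382815]
155 [-65.46777845 -39.92489249 176.68808053] [-97.19780847 -74.71862141 158.44693203] [-56.62428752 -24.4209429  244.20330859]
```

View pics/scene7.png

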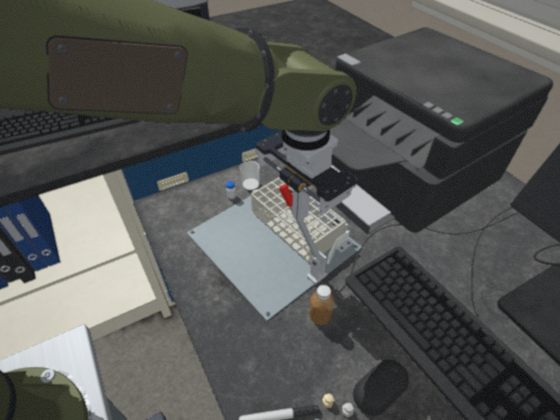

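The fingers have taken the arm to about 45° (red grip at (288,193)). I continue down the arc.

Emit:
jog_arm(plan=[-0.0022,0.0108,-0.009,0,0,0,-0.0041,0.0201,-0.019,0,0,0,-0.0054,0.0265,-0.031,0,0,0,-0.0066,0.0323,-0.044,0,0,0,-0.0073,0.0358,-0.054,0,0,0,-0.0077,0.0377,-0.063,0,0,0,-0.0077,0.0377,-0.07,0,0,0,-0.0077,0.0377,-0.071,0,0,0,-0.0077,0.0377,-0.071,0,0,0])

```text
clock: 12.15
eef_pos: [571.9, 121.5, 70.4]
eef_rot: [-3.142, -0.0, -2.943]
wrist_force: [0.1, 0.4, 0.6]
finger_gap: 0.9
finger_force: 0.0
```

Emit:
jog_arm(plan=[0,0,-0.001,0,0,0,0,0,-0.001,0,0,0])

```text
clock: 12.35
eef_pos: [572.0, 121.6, 69.7]
eef_rot: [-3.142, 0.0, -2.943]
wrist_force: [0.1, -0.2, -0.5]
finger_gap: 0.6
finger_force: 0.0
```

Emit:
jog_arm(plan=[0,0,-0.001,0,0,0,0,0,-0.002,0,0,0,0,0,-0.002,0,0,0])

```text
clock: 12.65
eef_pos: [572.2, 121.7, 69.0]
eef_rot: [-3.141, 0.001, -2.942]
wrist_force: [-6.1, -1.1, 13.6]
finger_gap: 0.2
finger_force: 6.9
```

13.6 N at z=69 means the arm is on its stop. I retract and check.

Emit:
jog_arm(plan=[0,0,0.01,0,0,0,0,0,0.05,0,0,0,0,0,0.095,0,0,0,0,0,0.14,0,0,0,-0.04,0,0.18,0,0,0,-0.085,0,0.2,0,0,0,-0.13,0,0.2,0,0,0,-0.17,0,0.2,0,0,0,-0.17,0,0.2,0,0,0])

```text
clock: 13.55
eef_pos: [398.8, 121.8, 268.7]
eef_rot: [3.141, 0.002, -2.941]
wrist_force: [0.4, 0.9, 0.2]
finger_gap: 0.6
finger_force: 0.0
```

```bash
python3 g.py 8; python3 m.py 9
python3 - <<'E'
import cv2
a=cv2.imread('pics/scene9.png');b=cv2.imread('pics/top9.png')
cv2.imwrite('pics/f.png',cv2.hconcat([cv2.resize(a[130:350,170:410],None,fx=1.66,fy=1.66),cv2.resize(b[90:310,140:440],None,fx=1.3,fy=1.66)]))
E
```

```text
13.65 [401.86759449 121.80641653 268.36325717] [-230.46418817   -5.67560414] [ 0.31386694 -0.12824529  0.05043435]
161 [-63.77949823   9.20056573  69.61151127] [-68.71360688 -10.27718097  58.87191009] [-57.34589836  28.81231487  75.19376806]
92 [-65.27651628   6.6748549   70.38274714] [-70.35813181  -9.90105612  61.9243056 ] [-56.51537658  26.06737886  75.12659149]
top 2570 ((-5.836940765380859, -9.044746398925781), (217.76010131835938, 121.08941650390625), 89.81914520263672) [[ -65.9 -110.9   59.9]
 [  53.8   98.7   70.5]]
scene 1781 ((-7.752368927001953, -8.759452819824219), (218.7390594482422, 123.81416320800781), 89.78302764892578) [[ -67.5 -111.7   58.7]
 [  52.5   98.8   71.2]]
13.75 [402.57328894 121.74750697 267.61076347] [-229.78430375   -5.87367525] 0.9516043390792691 [ 0.86309996  0.53148934 -0.20128356]
```

View pics/f.png

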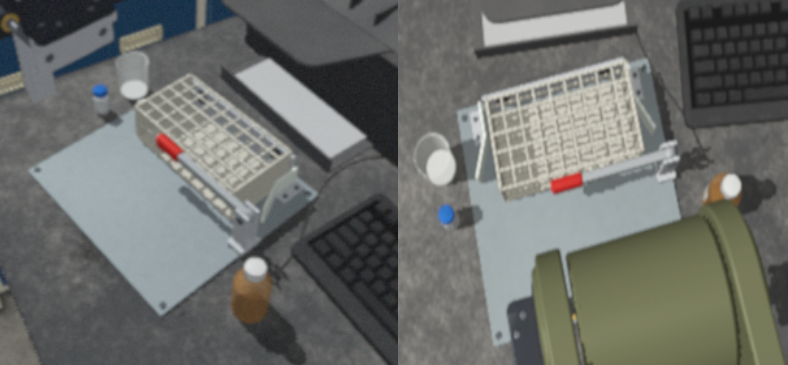

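The rack is home (left view about (215,140)) and the arm lies level across its front, with the red grip at (170,147). The bottle, vial and beaker haven't moved.

```bash
python3 -c "
from cell import manip
print(manip.sign_off())"
```

```text
the job is handed in; nothing more can be done
None
```

The rack stands on its base fully home against the back stop, the gate arm is down level across its front, the bottle, vial and beaker were left where they stood, and the job was handed in at about 14 s.

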